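# Flip the dog-fed board

## Robot

A 7-joint arm with a two-finger parallel gripper is mounted at the origin on the work surface. World frame = base frame: x ahead of the robot, y to its left, z up, the work surface at z = 0. Lengths are in m, angles in rad, forces in N, time in s.
With the tool pointing down it reaches from about 0.425 to 1.025 m from the base axis. Payload 9.4 kg.
Tool frame: the origin (TCP) lies midway between the tips of the shut fingers; the grasp point (between the pads) lies 19 mm behind it; z points along the fingers, y is the line along which they close (so a half turn about z gives the same grasp; the last joint's range is limited). The gripper opens to 93 mm and grips with 3 to 60 N. Pads are 15 mm wide; open, the fingers measure 128 mm over their backs; the gripper's body (75 mm by 188 mm) begins 65 mm behind the grasp point.
Start: joints at [-1.226, 0.599, -0.003, 1.599, 0.002, 0.943, -0.08], TCP at [0.297, 0.661, 0.219] pointing down, gripper open.
Joint ranges: [-2.57, 2.57], [-0.35, 1.97], [-1.29, 1.29], [0.11, 2.56], [-1.05, 4.19], [0.11, 1.86], [-2.63, 2.63]. Speed limits (rad/s): [2.22, 2.22, 3.01, 3.01, 3.14, 3.14, 3.14].

## Interface

Orientations are given as [roll, pitch, yaw] about the fixed x, y, z axes, in that order (R = Rz(yaw) Ry(pitch) Rx(roll)).
In Python, from rig import move_to, movel, move_j, command_gripper, sleep, ik, observe, capture, get_calibration, IKError, job_done, look_for, outline_of, landmark_of gives the robot as it stands. Calls block until the motion is done:
- move_to(position, orientation): joint-space move of the TCP to a pose.
- movel(position, attitude=None, feed=0.15, max_force=None): straight line of the TCP; attitude=None keeps the orientation; feed is the mean speed in m/s. With max_force (N) it stops when the force on the tool has changed by that much, and returns True; else False.
- move_j(angles): joint-space move.
- command_gripper(opening): finger opening in m; the grip force is fixed at half the most; returns when the fingers have stopped.
- sleep(seconds).
- ik(position, orientation): joint angles nearest the present ones, or None.
- observe(): the state.
- capture(name): name is "scene" or "top" or "wrist"; returns the picture (400x640x3 uint8, red, green, blue); there is no depth.
- get_calibration(name): a dict with "camera_matrix" (3x3 intrinsics, pixels), "R" (3x3) and "t" (3): a world point X has camera coordinates R X + t; the wrist camera has in their place "T_tool_cam" (4x4, takes a point from camera to tool coordinates, whose origin is the TCP and whose axes are the flange's). Camera axes: x right, y down, z forward; pixel columns grow to the right and rows downward; lengths in m; the calibration is good to about 2 mm. A picture is of the moment at which its call begins: read the wrist's pose just before it. get_calibration takes no time and is no camera call.
A pose or a line that the arm cannot do raises IKError and nothing moves.
- job_done(): hands the job in; it is judged then, once.
Trained networks look in the newest picture that a camera, given by its name, has taken for a name from the list of things; names that differ only in an ending like _2 or _b are one class to them, and where a whole thing is asked for, a point or a joint stands for the part that bears it (a point fixed in the world has none). Each returns a list of dicts, best first, with "conf" (0 to 1); they miss things now and then, are a little off and sometimes report something else, mostly with a low value. They report only what shows in the picture. A call takes as long as a camera call.
- look_for(camera, label): "position" ([column, row] in pixels, amid what is visible of it).
- outline_of(camera, label): "mask" (400x640 bool, what is visible of it) and "position" ([column, row] in pixels, amid what is visible of it).
- landmark_of(camera, label): "position" ([column, row] in pixels: a listed point, or the origin of a listed thing).
The state is a dict: "time_s": time; "joint_positions": joint angles; "qd": joint speeds; "joint_efforts": joint torques, N m; "eef_pos": TCP position; "ee_rot": TCP orientation; "ft_force": force on the tool from outside, world axes, zero at the start; "wrist_torque": the same for the moment, N m; "finger_gap": finger opening in m; "grip_force": force on a finger pad.
Only numpy, scipy, OpenCV 4.12 (cv2) and the standard library are available. Lean on these libraries where they do the work, as an engineer would, in place of code of your own. Each camera call takes 0.05 s, during which the arm holds its last target. There are 200 camera calls.

## Task

The dog has had its supper, so turn the fed-board on the bench from red to green: with the fingertips push its half-raised leaf up and over the spine and press it down until it lies flat on the board's other half, green side up. Only push the leaf: do not pinch it, and do not swing it fast or let it slam. Leave the cabinet door and everything else on the bench where it is.

Things in the scene. Friction and masses are not known exactly. Their poses are not given: they have to be found in the camera images.
- spine (a point): Middle of the fed-board's spine, on the hinge axis, 33 mm above the bench. The board is a brown wooden slab, 200 (x) x 130 (y) x 28 mm, screwed down, with brass hinge knuckles (10 mm thick) across its middle. Axes are the board's: y along the spine, x from the right half (green) to the left half (red) as the robot sees it, z up. x points to the robot's left, within 26 degrees. Lying flat, the leaf is 2 mm above the slab.
- leaf (a joint): Angle of the leaf about the spine, rad: 0 flat on the right half, 1.57 upright, 3.14 flat on the left half, a firm stop. It starts part raised, at 0.35 to 0.7, free edge towards the robot's right. The hinge is stiff: the leaf stays at any angle where it is left and must be pushed all the way down, with about 1 to 4 N near its free edge.
- leaf_edge (a point): Middle of the leaf's free edge at mid-thickness, 118 mm from the hinge axis. The leaf is a stiff plate 6 mm thick, 110 mm along the spine, from 8 to 118 mm from the axis, its mid-plane through the axis, so that flat it overhangs the slab by 18 mm. Axes turn with it: x from the edge to the spine, y along the edge, z out of its red face (up at the start; the other is green).
- bowl: Stainless steel dog bowl, 170 mm across, 55 mm high, in the grey boot tray (400 x 280 x 25 mm, left of the board); origin at the centre of its underside. Not to be moved.
- mug: White ceramic mug, 80 mm across, 90 mm high, in the boot tray; origin at the centre of its underside. Not to be moved.
- flashlight: Green aluminium flashlight with black bezels, 140 mm long, 36 mm thick, lying in the boot tray; origin under its middle, x along it. Not to be moved.
- scraper: Red plastic ice scraper, about 207 mm long, 46 mm wide, lying in the boot tray; origin under its middle, x along it. Not to be moved.
- polish_tin: Round shoe-polish tin, steel with a black lid, 72 mm across, 24 mm high, standing on the bench just beyond the board; origin at the centre of its underside. Not to be moved.
- cabinet_door0_handle (a point): Knob of the swing door of the small blue cabinet (200 x 260 x 240 mm, far right of the bench, fixed); the door, 254 mm wide, hangs ajar towards the robot, hinged on its right side. Not to be moved.

How it is judged:
On the way:
1. the leaf is pushed up and past upright (value of joint leaf above 1.75 rad), for 0.05 s.
At the end, for the whole second after the job is handed in: The leaf lies flat on the left half, within 0.07 rad (8 mm at its edge), at rest; bowl, mug, flashlight, scraper and tin are within 20 mm of where they stood and the cabinet door's knob within 30 mm (value of joint leaf above 3.07 rad and velocity of joint leaf between -0.1 and 0.1 rad/s and distance of each of bowl, mug, flashlight, scraper, polish_tin from where it was at the start of the episode below 0.02 m and distance of cabinet_door0_handle from where it was at the start of the episode below 0.03 m); the robot touches nothing.
It fails at once if the leaf swung fast or was let slam (over 3.5 rad/s) (velocity of joint leaf above 3.5 rad/s or velocity of joint leaf below -3.5 rad/s).
It fails at once if the leaf was pinched between the fingers (grasp point within the leaf's thickness while the fingers squeeze it) (z of the grasp point in the frame of leaf_edge between -0.005 and 0.005 m and x of the grasp point in the frame of leaf_edge between -0.004 and 0.12 m and y of the grasp point in the frame of leaf_edge between -0.06 and 0.06 m and contact force between the fingers and leaf above 12 N).
It fails at once if something else on the bench was pushed, lifted or tipped (moved over 20 mm) (distance of any of bowl, mug, flashlight, scraper, polish_tin from where it was at the start of the episode above 0.02 m).
It fails at once if the cabinet door was swung (knob moved over 30 mm) (distance of cabinet_door0_handle from where it was at the start of the episode above 0.03 m).
It also fails if it takes over 43 s, if anything falls off the work surface, if the arm or the gripper's body presses on something with over 40 N, if the wrist force passes 120 N, or if a joint passes its speed limit or range.

## Working session

There is one attempt and no reset: what is moved stays moved. The work goes in short steps, each a Python script; the robot and the scene stay as the last script left them, time stands still between calls to the robot, and variables do not carry over. Pictures are saved under pics/ and viewed, at most 10 in all, crops included, and the job is handed in when it is done.

```bash
mkdir -p pics; ls; cat > h.py <<'E'
import numpy as np, cv2
from rig import *
def save(cam,name):
    im=capture(cam); cv2.imwrite('pics/'+name,im[:,:,::-1]); return im
def tri(obs):
    A=[]
    for cam,(u,v) in obs:
        c=get_calibration(cam); P=np.array(c["camera_matrix"])@np.c_[c["R"],c["t"]]
        A+= [u*P[2]-P[0], v*P[2]-P[1]]
    X=np.linalg.svd(np.array(A))[2][-1]; return X[:3]/X[3]
def onplane(cam,uv,z):
    c=get_calibration(cam);R=np.array(c["R"]);C=-R.T@np.array(c["t"])
    d=R.T@np.linalg.inv(c["camera_matrix"])@np.array([*uv,1]); return C+d*(z-C[2])/d[2]
E
python3 - <<'E'
from h import *
a=save("scene","s.png");b=save("top","t.png")
for n in ["spine","leaf_edge","polish_tin","cabinet_door0_handle","mug","bowl"]:
    o=[]
    for c in ["scene","top"]:
        r=landmark_of(c,n); print(n,c,[(np.round(x["position"]),round(x["conf"],2)) for x in r[:2]])
        if r:o.append((c,r[0]["position"]))
    if len(o)==2: print(tri(o).round(3), [onplane(c,p,.033).round(3) for c,p in o])
print(observe()["time_s"],observe()["ee_rot"])
E
```

```text
pics
spine scene [(array([314., 211.]), 0.86)]
spine top [(array([326., 213.]), 0.89)]
[ 0.5   -0.008  0.046] [array([ 0.49 , -0.013,  0.033]), array([ 0.501, -0.005,  0.033])]
leaf_edge scene [(array([280., 206.]), 0.61), (array([314., 257.]), 0.54)]
leaf_edge top [(array([361., 202.]), 0.63)]
[ 0.533 -0.114  0.096] [array([ 0.481, -0.126,  0.033]), array([ 0.541, -0.121,  0.033])]
polish_tin scene [(array([316., 256.]), 0.75)]
polish_tin top [(array([326., 178.]), 0.64)]
[ 0.631  0.004 -0.015] [array([0.661, 0.015, 0.033]), array([ 0.622, -0.001,  0.033])]
cabinet_door0_handle scene [(array([161., 182.]), 0.71)]
cabinet_door0_handle top [(array([479., 191.]), 0.63)]
[ 0.562 -0.458  0.194] [array([ 0.424, -0.554,  0.033]), array([ 0.589, -0.518,  0.033])]
mug scene [(array([470., 214.]), 0.9), (array([455., 191.]), 0.72)]
mug top [(array([181., 232.]), 0.56)]
[0.424 0.489 0.008] [array([0.444, 0.483, 0.033]), array([0.423, 0.48 , 0.033])]
bowl scene [(array([464., 255.]), 0.76)]
bowl top [(array([194., 188.]), 0.79)]
[ 0.579  0.458 -0.004] [array([0.604, 0.45 , 0.033]), array([0.573, 0.444, 0.033])]
0.7 [-3.14158873e+00  2.76936597e-05  2.71983420e+00]
```

View pics/s.png

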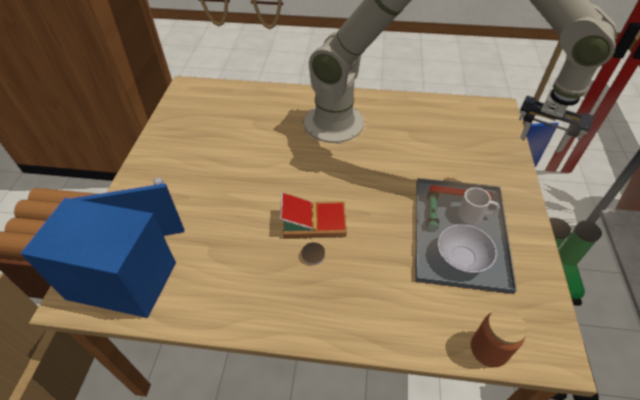

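View pics/t.png

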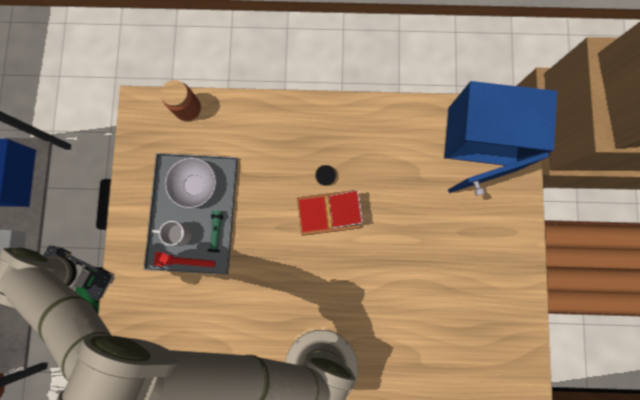

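The board is at about (0.50, −0.005), with spine pixel scene (314,211) and top (328,213). The leaf is raised on the right half, edge near top (362,208), and the tin is just beyond at (326,175). Next I'll take a closer look from the wrist camera and check reachability of the push path.

```bash
cat >> h.py <<'E'
from scipy.spatial.transform import Rotation as Ro
def att(e,alpha,s):
    # tool z = cos(a) e - sin(a) z ; tool y = s*spine dir
    z=np.cos(alpha)*e-np.sin(alpha)*np.array([0,0,1.]); y=s*np.cross([0,0,1.],e); x=np.cross(y,z)
    return Ro.from_matrix(np.c_[x,y,z]).as_euler('xyz')
E
python3 - <<'E'
from h import *
e=np.array([0,1.,0])
for s in (1,-1):
  for p,a in [((.5,-.3,.12),45),((.5,-.11,.06),30),((.5,-.11,.06),45),((.5,-.05,.12),60),((.5,.05,.12),70),((.5,.1,.05),90),((.45,0,.35),90)]:
    q=ik(p,att(e,np.radians(a),s)); print(s,p,a,None if q is None else np.round(q,2))
for s in (1,-1):
    try: move_to((.45,0,.35),att(e,np.pi/2,s)); break
    except IKError as x: print(x)
o=observe(); im=save("wrist","w.png"); print(o["time_s"],o["eef_pos"],o["ee_rot"]);c=get_calibration("wrist");print(c)
for n in ["spine","leaf_edge"]: print(n,[(x["position"],x["conf"]) for x in landmark_of("wrist",n)[:2]])
for n in ["leaf"]:
  for x in outline_of("wrist",n)[:2]: print(x["conf"],cv2.minAreaRect(np.argwhere(x["mask"])[:,::-1].astype(np.float32)))
E
```

```text
1 (0.5, -0.3, 0.12) 45 [ 0.26  1.05  0.92  1.73 -1.    1.72 -1.52]
1 (0.5, -0.11, 0.06) 30 [ 0.36  1.    0.37  1.95 -1.03  1.42 -1.6 ]
1 (0.5, -0.11, 0.06) 45 [ 0.28  0.87  0.36  2.03 -1.02  1.16 -1.69]
1 (0.5, -0.05, 0.12) 60 [-0.05  0.67  0.55  2.15 -1.02  1.   -1.86]
1 (0.5, 0.05, 0.12) 70 [ 0.76  0.8  -1.16  2.16  0.69  0.61  2.34]
1 (0.5, 0.1, 0.05) 90 [-0.01  0.65 -0.43  2.2   0.66  0.42  2.16]
1 (0.45, 0, 0.35) 90 None
-1 (0.5, -0.3, 0.12) 45 [ 0.8   0.83 -0.09  1.69 -0.52  1.24  1.05]
-1 (0.5, -0.11, 0.06) 30 [ 0.85  0.99 -0.4   1.91 -0.64  1.01  1.07]
-1 (0.5, -0.11, 0.06) 45 [ 0.81  0.87 -0.45  1.99 -0.52  0.78  0.9 ]
-1 (0.5, -0.05, 0.12) 60 [ 0.49  0.61 -0.26  2.11 -0.6   0.67  0.78]
-1 (0.5, 0.05, 0.12) 70 [ 0.15  0.53 -0.19  2.2  -0.57  0.49  0.5 ]
-1 (0.5, 0.1, 0.05) 90 [-0.42  0.62  0.16  2.23 -0.3   0.31  0.  ]
-1 (0.45, 0, 0.35) 90 [-0.6   0.11  0.54  2.05 -0.07  1.   -0.03]
the arm cannot take that pose within its joint ranges
3.1583 [0.4503262  0.0009137  0.34980364] [-3.14133628e+00  2.96179687e-04  1.57258662e+00]
{'camera_matrix': array([[290.06692155,   0.        , 320.15820102],
       [  0.        , 290.06692155, 198.09204857],
       [  0.        ,   0.        ,   1.        ]]), 'T_tool_cam': array([[-1.32763675e-03, -9.63337565e-01, -2.68288973e-01,
         7.41061800e-02],
       [ 9.99999075e-01, -1.19952757e-03, -6.41418648e-04,
        -1.43255834e-04],
       [ 2.96082658e-04, -2.68289576e-01,  9.63338267e-01,
        -1.65774869e-01],
       [ 0.00000000e+00,  0.00000000e+00,  0.00000000e+00,
         1.00000000e+00]])}
spine [([355.6, 170.8], 0.67)]
leaf_edge [([370.4, 236.8], 0.88)]
```

View pics/w.png

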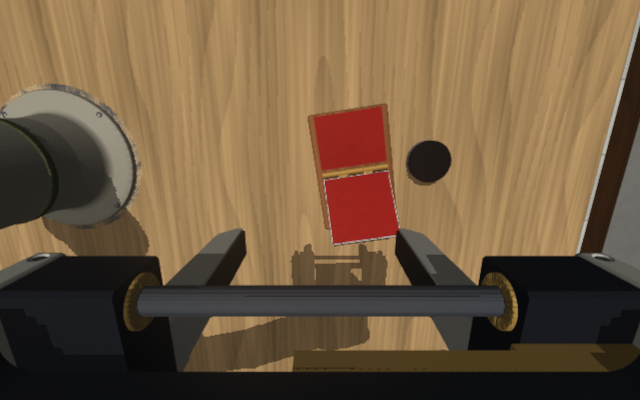

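The view is clear: slab left-end corners at (308,117) and (387,104), spine at (356,171), leaf edge corners at (333,245) and (399,235), tin at (429,161). Next: yaw, spine and leaf angle.

```bash
python3 - <<'E'
from h import *
from scipy.optimize import least_squares
c=get_calibration("wrist");K=np.array(c["camera_matrix"])
T=np.eye(4);T[:3,:3]=Ro.from_euler('xyz',[-3.14133628,2.96e-4,1.57258662]).as_matrix();T[:3,3]=[0.4503262,0.0009137,0.34980364]
T=np.linalg.inv(T@np.array(c["T_tool_cam"]))
def pw(X): x=K@(T[:3,:3]@X+T[:3,3]); return x[:2]/x[2]
def pc(cam,X):
    c=get_calibration(cam); x=np.array(c["camera_matrix"])@(np.array(c["R"])@X+c["t"]); return x[:2]/x[2]
def f(p):
    x,y,ps,th=p; S=np.array([x,y,.033]); e=np.array([-np.sin(ps),np.cos(ps),0]); g=np.cross([0,0,1],e); z=np.array([0,0,1])
    E=S+.118*(-np.cos(th)*e+np.sin(th)*z)+.003*(np.sin(th)*e+np.cos(th)*z)
    L=[S+.1*e+.065*k*g-.005*z for k in (1,-1)]
    r=[pw(L[0])-[308,117],pw(L[1])-[387,104],pw(S)-[355.6,170.8],pw(E+.055*g)-[333,245],pw(E-.055*g)-[399,235],
     (pc("top",E)-[361,208])*.5,(pc("top",S)-[326,213])*.7,(pc("scene",S)-[314,211])*.7,(pc("scene",E)-[282,208])*.5]
    return np.concatenate(r)
s=least_squares(f,[.5,0,0,.5],loss='soft_l1'); print(s.x, f(s.x).reshape(-1,2).round(1))
E
```

```text
[ 0.50830071 -0.01164609  0.15408287  0.32814044] [[-0.9 -1.2]
 [ 0.3 -1.1]
 [-0.7 -0.1]
 [-0.2  0.5]
 [ 0.2  1. ]
 [ 0.5 -1.3]
 [ 1.6 -1.4]
 [-0.1  3.3]
 [-1.9  0.3]]
```

```bash
cat >> h.py <<'E'
S=np.array([.5083,-.0116,.033]);ps=.154;e=np.array([-np.sin(ps),np.cos(ps),0]);Z=np.array([0,0,1.])
A0=.85;H=.0075
def pose(th,rc=.100):
    a=A0 if th<A0 else A0+(th-A0)/(np.pi-A0)*(np.pi/2-A0)
    u=-np.cos(th)*e+np.sin(th)*Z; t=np.sin(th)*e+np.cos(th)*Z; nf=np.sin(a)*e+np.cos(a)*Z; d=np.cos(a)*e-np.sin(a)*Z
    if a>th: p=S+.118*u-.003*t-H*nf+min(.018,.012+.02*(th-.35))*d
    else: p=S+rc*u-.003*t-H*nf
    return p,att(e,min(a,np.pi/2),-1)
E
python3 - <<'E'
from h import *
a0=att(e,A0,-1)
command_gripper(0.0)
W=[(S-.17*e+Z*.2,a0),(S-.16*e+Z*.010,a0),(S-.103*e+Z*.007,a0)]+[pose(t) for t in np.linspace(.35,np.pi,14)]
for p,a in W:
    q=ik(p,a); print(p.round(3),None if q is None else np.round(q,2))
move_to(*W[0]); movel(W[1][0],feed=.12,max_force=8); 
o=observe(); print(o["time_s"],o["eef_pos"],o["ft_force"],o["finger_gap"])
save("scene","s2.png"); im=capture("wrist"); cv2.imwrite("pics/w2.png",im[:,:,::-1])
E
```

```text
[ 0.534 -0.18   0.233] [ 0.22  0.69  0.52  1.75 -0.75  1.49  1.24]
[ 0.533 -0.17   0.043] [ 0.36  0.9   0.26  1.83 -0.8   1.15  1.34]
[ 0.524 -0.113  0.04 ] [ 0.32  0.87  0.21  1.92 -0.84  1.07  1.34]
[ 0.525 -0.12   0.057] [ 0.31  0.85  0.23  1.91 -0.83  1.1   1.33]
[ 0.523 -0.107  0.076] [ 0.28  0.82  0.25  1.93 -0.84  1.12  1.31]
[ 0.521 -0.09   0.095] [ 0.25  0.78  0.26  1.95 -0.84  1.13  1.3 ]
[ 0.518 -0.074  0.111] [ 0.21  0.73  0.28  1.99 -0.84  1.09  1.26]
[ 0.515 -0.055  0.121] [ 0.14  0.68  0.29  2.03 -0.84  1.02  1.21]
[ 0.512 -0.035  0.128] [ 0.07  0.64  0.3   2.07 -0.83  0.95  1.16]
[ 0.509 -0.014  0.13 ] [-0.    0.6   0.3   2.1  -0.82  0.87  1.09]
[0.506 0.006 0.127] [-0.07  0.57  0.29  2.14 -0.81  0.78  1.02]
[0.502 0.026 0.12 ] [-0.14  0.56  0.28  2.17 -0.79  0.7   0.95]
[0.5   0.044 0.109] [-0.2   0.55  0.26  2.19 -0.76  0.6   0.85]
[0.497 0.058 0.094] [-0.24  0.56  0.21  2.21 -0.7   0.5   0.73]
[0.496 0.07  0.076] [-0.29  0.58  0.18  2.23 -0.62  0.41  0.6 ]
[0.495 0.077 0.057] [-0.34  0.61  0.18  2.25 -0.54  0.33  0.47]
[0.494 0.08  0.036] [-0.41  0.65  0.19  2.26 -0.45  0.27  0.34]
7.7 [ 0.53314535 -0.16990319  0.04361522] [ 0.08759532 -0.91652639 -0.08218214] 0.0005586007280646011
```

View pics/s2.png

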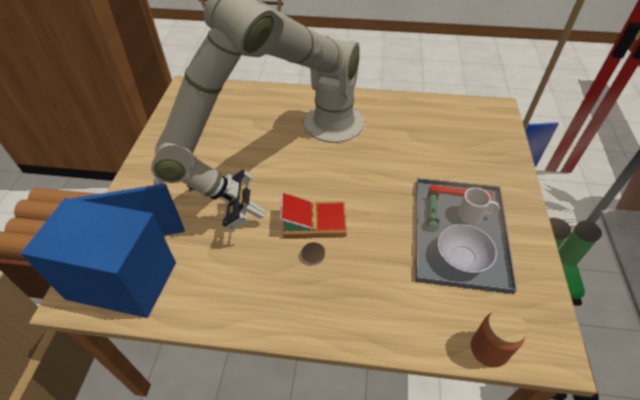

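View pics/w2.png

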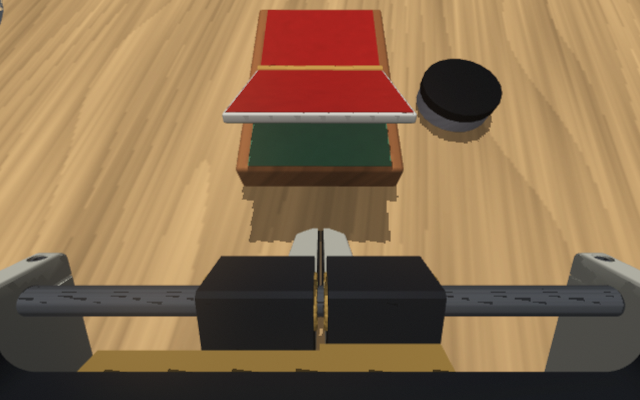

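The tip (321,232) is centred on the leaf, the gap under the leaf edge (row 118) is open, and the arm is clear of the door. Now pushing.

```bash
python3 - <<'E'
from h import *
r=movel(S-.103*e+Z*.007,feed=.1,max_force=10); print(r)
for th in np.linspace(.35,np.pi,14)[:9]:
    p,a=pose(th); r=movel(p,a,feed=.06,max_force=25); o=observe()
    print(round(th,2),r,round(o["time_s"],1),(o["eef_pos"]-p).round(3),np.round(o["ft_force"],1))
    if r: break
save("scene","s3.png"); im=capture("wrist"); cv2.imwrite("pics/w3.png",im[:,:,::-1])
E
```

```text
False
0.35 False 9.0 [ 0.    -0.001  0.   ] [ 1.3 -0.8  0.5]
0.56 False 9.5 [0.    0.001 0.   ] [-0.4 -0.5  0.2]
0.78 False 10.1 [-0.     0.001  0.   ] [ 0.6 -0.8  0.1]
0.99 False 10.6 [-0.     0.001  0.001] [ 0.  -0.1  0.1]
1.21 False 11.1 [-0.  0.  0.] [-0.2  0.6  0.1]
1.42 False 11.6 [-0.  0.  0.] [ 0.  -0.  -0.6]
1.64 False 12.1 [-0.  0.  0.] [-0.1  0.4  0.5]
1.85 False 12.6 [-0.  0.  0.] [ 0.2  0.2 -0.8]
2.07 False 13.1 [-0. -0.  0.] [-0.  -1.1  0.3]
```

View pics/w3.png

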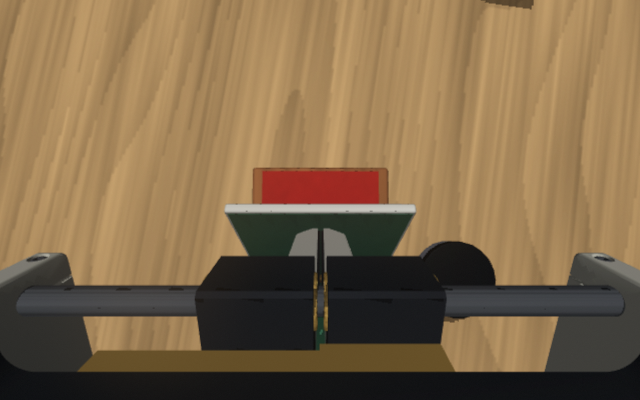

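The leaf is past upright: its green face is against the fingertips and its edge is at row 208, over the red half. I'll continue and press it flat.

```bash
python3 - <<'E'
from h import *
for th in np.linspace(.35,np.pi,14)[9:]:
    p,a=pose(th); r=movel(p,a,feed=.05,max_force=20); o=observe()
    print(round(th,2),r,round(o["time_s"],1),(o["eef_pos"]-p).round(3),np.round(o["ft_force"],1))
    if r: break
p=np.array(o["eef_pos"]); r=movel(p-Z*.012,feed=.02,max_force=15); o=observe(); print(r,o["eef_pos"],o["ft_force"])
p=np.array(o["eef_pos"]); movel(p+Z*.15-.03*e,feed=.15); sleep(.3)
o=observe(); print(o["time_s"],o["ft_force"])
save("scene","s4.png"); im=capture("wrist"); cv2.imwrite("pics/w4.png",im[:,:,::-1])
E
```

```text
2.28 False 13.8 [-0.  0.  0.] [ 0.1 -0.5  0.1]
2.5 False 14.4 [-0.  0.  0.] [ 0.3 -0.1  0.4]
2.71 False 14.9 [-0.  0. -0.] [0.4 0.2 0.2]
2.93 False 15.5 [-0.  0. -0.] [ 0.3 -0.5  0.4]
3.14 True 16.0 [ 0. -0.  0.] [-1.7 -0.4 12.5]
True [0.49429958 0.07978141 0.03621048] [-1.30528713  0.40774731 11.13661866]
17.65 [ 0.10436179  0.36850596 -0.45799523]
```

View pics/w4.png

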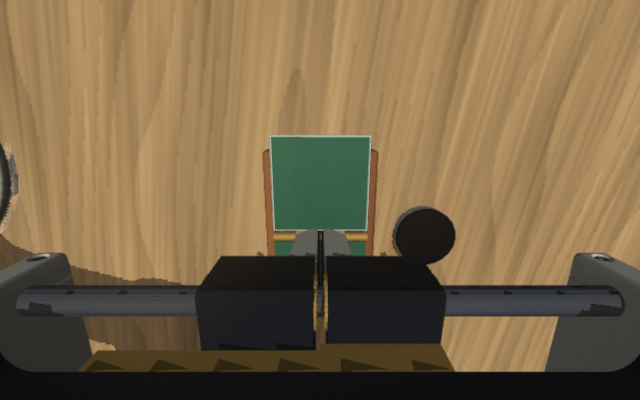

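View pics/s4.png

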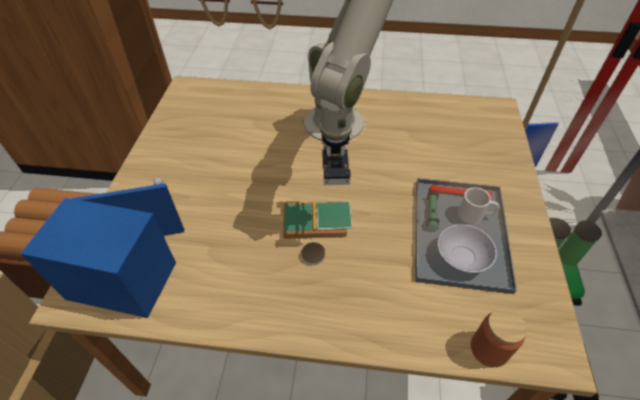

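The leaf lies green side up (wrist view 270–371, 136–231). The tip met a firm stop at z = 0.036, which is the height of the flat leaf's upper face. Nothing else has moved, and the arm is clear.

```bash
python3 -c "
from rig import *
print(job_done())"
```

```text
the job is handed in; nothing more can be done
None
```

The fed-board now shows green: the leaf was pushed over and pressed flat onto the left half, nothing else appears moved in the camera views, and the job is handed in (no verdict was returned).

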